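# Draw a headspace gas sample and hold the pump at its mark

## Robot

A 6-joint arm with a two-finger parallel gripper is mounted at the origin on a cart in front of the work surface, level with it; the furniture and walls round the work are solid. World frame = base frame: x ahead of the robot, y to its left, z up, the work surface at z = 0. Lengths are in m, angles in rad, forces in N, time in s.
With the tool pointing down it reaches from about 0.225 to 0.725 m from the base axis. Payload 3.1 kg.
Tool frame: the origin (TCP) lies between the finger pads; the fingertips stand 11 mm ahead of it and the grasp point (between the pads) lies 8 mm behind it; z points along the fingers, y is the line along which they close (so a half turn about z gives the same grasp; the last joint's range is limited). The gripper opens to 85 mm and grips with 20 to 120 N. Pads are 22 mm wide; open, the fingers measure 114 mm over their backs; the gripper's body (76 mm by 85 mm) begins 54 mm behind the grasp point. The pads swing forward as they close: fully open they stand 13 mm farther back than shut.
Start: joints at [1.188, 0.048, 0.099, 1.622, 0, 1.443], TCP at [0.132, 0.508, 0.242] pointing down, gripper open.
Joint ranges: [-2.91, 2.91], [-0.99, 1.94], [-1.21, 1.42], [-2.12, 2.29], [-1.49, 1.47], [-3.14, 3.14]. Speed limits (rad/s): [2.79, 2.79, 3.14, 3.14, 3.14, 3.14].

## Interface

Orientations are given as a unit quaternion [w, x, y, z].
In Python, from rig import telemetry, read_camera, workorder gives the robot as it stands.
- The arm moves only by the tool jog_arm, never from a script. Its argument "deltas" is a list of rows, each a list of 7 numbers: the closure, from 0 (fully open) to 1 (shut), then the shift along the tool's x, y, z in cm, then the turn, a rotation vector about the tool's x, y, z in degrees. A call has 1 to 10 rows; each row is the pose to reach, as a shift and turn from the pose commanded when the call began, along the tool's axes at that moment; what a row does not reach only later rows make up. A row lasts 1/8 s, in which the tool goes at most 62.5 mm and 10.7 degrees, less where a joint would pass 70% of its speed; a pose out of reach is approached as far as the arm can. A call with a gripper value outside its range is refused whole. The fingers move at their own pace and stop on an object; the grip force is fixed at half the most. Time passes only in rows, so rows that repeat a pose let the fingers close. It gives the time, the measured TCP pose, the force, the opening and the grip force at its end, in the units of the state.
- telemetry.observe(): the state, without advancing time (a new reading comes with each control period).
- read_camera(name): name is "scene" or "top"; returns a dict with "color" (480x640x3 uint8, red, green, blue), "fx", "fy", "cx", "cy" (pixels), "rvec" (rotation vector, rad) and "tvec" (3), from world to camera coordinates, as OpenCV has them. Camera axes: x right, y down, z forward; pixel columns grow to the right and rows downward; lengths in m; the calibration is good to about 2 mm. A picture is of the moment at which its call begins. There is no depth.
- workorder.finish_job(): hands the job in; it is judged then, once.
The state is a dict: "time": time; "joints": joint angles; "joint_vel": joint speeds; "tau": joint torques, N m; "tool_pos": TCP position; "orientation": TCP orientation; "wrist_force": force on the tool from outside, world axes, zero at the start; "moment": the same for the moment, N m; "width": finger opening in m; "finger_force": force on a finger pad.
Only numpy, scipy, OpenCV 4.12 (cv2) and the standard library are available. Lean on these libraries where they do the work, as an engineer would, in place of code of your own. Each camera call takes 0.05 s, during which the arm holds its last target. There are 200 camera calls.

## Task

Draw the gas sample from the sealed jar: first open the stopcock by turning its lever until it lies in line with the pump, pointing at the jar, and only then pull the pump's piston rod out by its T-shaped grip, against its inner spring, until the broad dark ring on the rod has just come out at the barrel's end cap (50 mm of stroke). Do not run the rod out towards its end stop, and leave the two vials and the dish beside the pump as they stand. Finish while still holding the grip at that mark, with the stopcock open; do not let go.

Things in the scene. Friction and masses are not known exactly. Their poses are not given: they have to be found in the camera images.
- gas_pump: Gas sampling pump, fixed to the bench; grey base 110 x 330 x 12 mm (x, y, z), origin at the centre of its underside. Along its y axis at height 82 mm, from -y to +y: black T-grip, rod (pulls out along -y), horizontal aluminium barrel 41 mm thick (y -135 to -4 mm), glass tube, brass stopcock with a lever on top (y +66 mm), sealed jar 63 mm wide, 80 mm high (y +127 mm).
- cap_face (a point): Centre of the rear end cap's face (local y -135 mm, z 82 mm), where the rod comes out of the barrel. The rod is steel, 10 mm diameter, with fine rings every 10 mm and one broad dark ring (3 mm) that is hidden in the barrel at rest and has just come out fully at 50 mm of stroke.
- rod_grip (a point): Point on the axis of the T-grip's upper half, 110 mm above the bench. The grip is an upright round black bar, 17.6 mm diameter, 88 mm long, centred on the rod at height 82 mm; its top is 16 mm above this point, the rod's upper side 23 mm below. Pinch it from above at any yaw. At rest its axis is 42 mm outside the cap's face (33 mm free between); it moves with the rod.
- piston_rod (a joint): Stroke of the rod in m: 0 = fully in (rest), grows as it is pulled out along the pump's -y; 0.050 = broad ring just out at the cap; end stop at 0.070. The inner spring pulls it back in with about 4 N at 0 and 10 N at 0.050, so it slides home when let go.
- stopcock_pivot (a point): Point on the stopcock lever's upright turning axis, 110 mm above the bench (local y +66 mm).
- lever_knob (a point): On the axis of the upright round black knob at the lever's end: 14.4 mm diameter, from 110 to 147 mm above the bench (this point at 134 mm, 24 mm above the lever's flat bar), 48 mm from the turning axis. It can be pinched from above at any yaw and led round the arc without turning the hand.
- stopcock_lever (a joint): Angle of the stopcock lever in rad: 0 = crosswise (shut), lever pointing along the pump's -x; grows clockwise seen from above; 1.571 = open, in line with the pump and pointing along its +y at the jar. It turns on past that to 2.2 and stays where it is left (about 2 N at the knob).
- vial_near: Small clear sample vial with a dark cap, 25 mm diameter, 54 mm high, standing loose in front of the pump (robot side); origin at its foot. Leave it standing.
- vial_far: Small clear sample vial with a cap, 25 mm diameter, 54 mm high, standing loose behind the barrel; origin at its foot. Leave it standing.
- dish: Loose clear petri dish, 68 mm diameter, 18 mm high, in front of the barrel; origin at its underside. Leave it alone.

How it is judged:
By the outcome, as a careful person would: the job done as asked, in the order asked, and still so for the second after the job is handed in, while the arm keeps its last pose, push and grip.
It also fails if it takes over 51 s, if anything falls off the work surface, if the arm or the gripper's body presses on something with over 40 N, if the wrist force passes 120 N, or if a joint passes its speed limit or range.

## Working session

There is one attempt and no reset: what is moved stays moved. The work goes in short steps, Python scripts to look and compute and a tool call to move; the robot and the scene stay as the last step left them, time stands still between calls to the robot, and variables do not carry over. Pictures are saved under pics/ and viewed, at most 12 in all, crops included, and the job is handed in when it is done.

Besides the shell and the picture viewer there is one more tool, called by a JSON object that holds its "op" and its "data", one argument or row to a line. jog_arm: Moves the arm, as the interface text tells. Its arguments: {"type":"object","properties":{"deltas":{"type":"array","items":{"type":"array","items":{"type":"number"}}}},"required":["deltas"]}

```bash
mkdir -p pics; ls
cat > h.py <<'E'
import numpy as np, cv2
from rig import telemetry, read_camera, workorder
def snap(n,f=None):
    c=read_camera(n)
    if f: cv2.imwrite('pics/'+f,cv2.cvtColor(c['color'],cv2.COLOR_RGB2BGR))
    return c
def ray(c,u,v,z):
    R=cv2.Rodrigues(np.array(c['rvec'],float))[0];t=np.array(c['tvec'],float).ravel()
    o=-R.T@t;d=R.T@np.array([(u-c['cx'])/c['fx'],(v-c['cy'])/c['fy'],1])
    return o+d*(z-o[2])/d[2]
def proj(c,P):
    K=np.array([[c['fx'],0,c['cx']],[0,c['fy'],c['cy']],[0,0,1]],float)
    return cv2.projectPoints(np.array(P,float).reshape(-1,3),np.array(c['rvec'],float),np.array(c['tvec'],float),K,None)[0].reshape(-1,2)
E
python3 - <<'E'
from h import *
snap('scene','s0.png');c=snap('top','t0.png')
print(telemetry.observe());print({k:v for k,v in c.items() if k!='color'})
E
```

```text
pics
{'time': 0.1, 'joints': array([1.18820787e+00, 4.86899925e-02, 9.77273895e-02, 1.62200651e+00,
       1.37046256e-05, 1.44298950e+00]), 'joint_vel': array([ 0.00015242, -0.00089836,  0.00421028, -0.00010977,  0.00039329,
       -0.00111776]), 'tau': array([ 3.62290542e-03, -3.39851797e+01,  3.20935392e+01,  1.57245831e-02,
       -8.00415273e-05,  4.11657993e-06]), 'tool_pos': array([0.13212651, 0.50754469, 0.24121368]), 'orientation': array([-2.80875542e-04,  1.27046472e-01,  9.91896171e-01, -1.04947768e-03]), 'wrist_force': array([ 0.10659682, -0.48996042,  0.61057084]), 'moment': array([ 0.01553176,  0.04266555, -0.00968371]), 'finger_force': 0.0, 'width': 0.08538226249549494}
{'fx': 483.62292380162495, 'fy': 483.62292380162495, 'cx': 318.1693092634365, 'cy': 236.92088244984885, 'rvec': array([ 2.1857923 , -2.17205592,  0.05070361]), 'tvec': array([-0.08188491,  0.52517213,  0.92005953])}
```

View pics/t0.png

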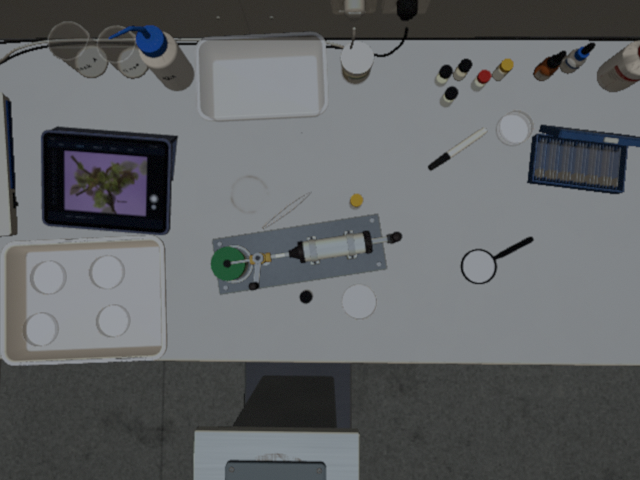

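View pics/s0.png

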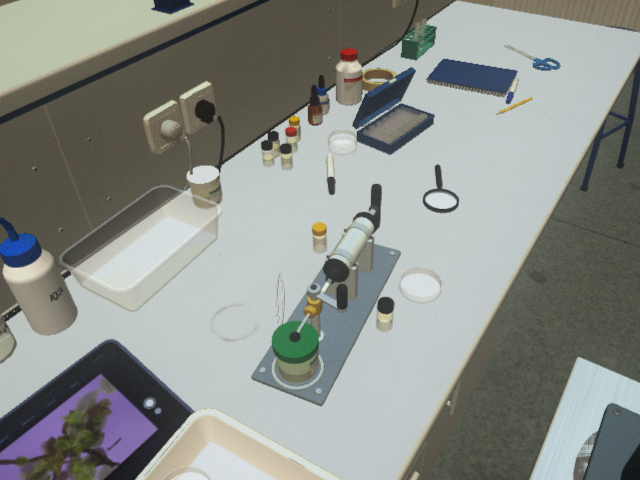

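The top view shows the pump with the T-grip at about (395,237), the jar's green lid at (230,263), the lever pivot at (258,258) and the knob at (254,286). The near vial is at (306,297), the dish at (359,302) and the far vial at (356,201). The scene view shows the grip at (376,205), the knob at (342,297) and the pivot at (314,290).

Run:
```python
from h import *
t=snap('top');s=snap('scene')
for n,c in(('top',t),('scene',s)):
    R=cv2.Rodrigues(np.array(c['rvec'],float))[0];print(n,'cam pos',-R.T@np.array(c['tvec']).ravel())
for n,u,v,z in[('grip',395,237,.126),('knob',254,286,.147),('pivot',258,258,.115),('jar',230,263,.08),('vn',306,297,.054),('vf',356,201,.054),('dish',359,302,.018),('c1',213,240,.012),('c2',379,215,.012),('c3',386,268,.012),('c4',222,293,.012)]:
    print(n,ray(t,u,v,z).round(4))
print('tcp in top',proj(t,[.132,.508,.242]))
a=cv2.resize(t['color'][205:315,205:410],(800,429),interpolation=cv2.INTER_CUBIC)
b=cv2.resize(s['color'][170:410,240:460],(550,600),interpolation=cv2.INTER_CUBIC)
cv2.imwrite('pics/t1.png',a[...,::-1]);cv2.imwrite('pics/s1.png',b[...,::-1])
```

```text
top cam pos [ 0.46446439 -0.09650106  0.95077907]
scene cam pos [0.1663798  0.45126315 0.66098498]
grip [ 0.5191 -0.2116  0.126 ]
knob [0.4349 0.0248 0.147 ]
pivot [0.4821 0.0235 0.115 ]
jar [0.4734 0.079  0.08  ]
vn [ 0.412  -0.0576  0.054 ]
vf [ 0.5908 -0.1494  0.054 ]
dish [ 0.4012 -0.1576  0.018 ]
c1 [0.5188 0.1269 0.012 ]
c2 [ 0.5694 -0.1966  0.012 ]
c3 [ 0.4665 -0.21    0.012 ]
c4 [0.416  0.1072 0.012 ]
tcp in top [[-93.58682267 496.93972254]]
```

View pics/t1.png

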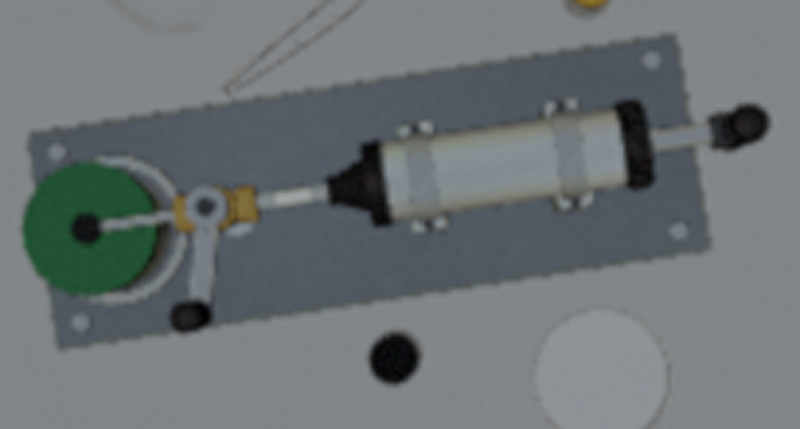

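View pics/s1.png

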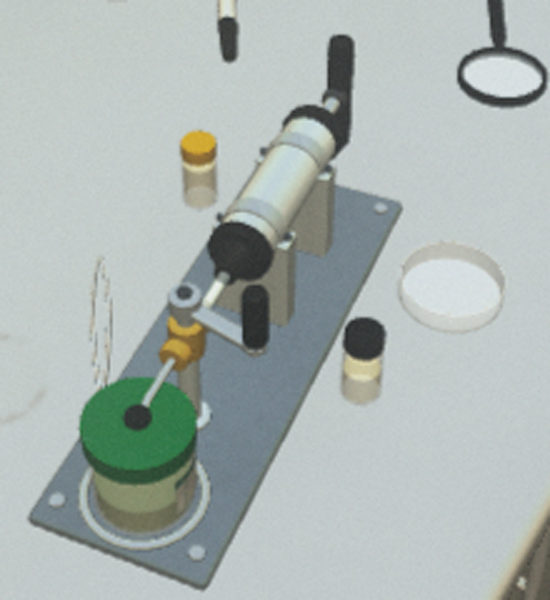

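The crops show the base corners, knob, pivot and grip sharply. In the top crop the corners are at (30,132), (675,35), (710,247) and (60,348), the pivot is at (206,206), the knob top at (184,316) and the grip top at (750,121). I'll fit the pump frame rigidly from the corners and check it against these features.

Run:
```python
from h import *
t=snap('top');s=snap('scene')
f=800/205
px=lambda u,v:(u/f+205,v/f+205)
C=np.array([ray(t,*px(*p),.012)[:2] for p in[(30,132),(675,35),(710,247),(60,348)]])
L=np.array([[.055,.165],[.055,-.165],[-.055,-.165],[-.055,.165]])
print('sides',[np.linalg.norm(C[i]-C[i-1]).round(4) for i in range(4)])
o=C.mean(0);A=(C-o).T@L;U,_,V=np.linalg.svd(A);R=U@V
w=lambda x,y,z:np.r_[o+R@[x,y],z]
print('o',o,'yaw deg',np.degrees(np.arctan2(R[1,0],R[0,0])),'res',(C-o-L@R.T).round(4).tolist())
for n,p,m in[('knobtop',(-.048,.066,.147),px(184,316)),('griptop',(0,-.177,.126),px(750,121)),('pivot',(0,.066,.12),px(206,206)),('jar',(0,.127,.095),px(92,229)),('open knob',(0,.114,.134),None)]:
    P=w(*p);print(n,P.round(4),'top',proj(t,P)[0].round(1),'meas',m and np.round(m,1),'meas xy',m and ray(t,*m,p[2]).round(4),'scene',proj(s,P)[0].round(1))
# scene fine: knob top at crop (256,290), grip top (342,40)
for n,p in[('knob',(256,291)),('grip',(342,42))]: print(n,'scene px',p[0]*.4+240,p[1]*.4+170)
```

```text
sides [np.float64(0.1087), np.float64(0.3261), np.float64(0.1068), np.float64(0.3263)]
o [ 0.49304095 -0.04215209] yaw deg 9.063940642420702 res [[-0.0003, -0.0019], [-0.0019, 0.0018], [0.0013, 0.0019], [0.001, -0.0018]]
knobtop [0.4352 0.0155 0.147 ] top [259.6 285.9] meas [252.2 286. ] meas xy [0.4349 0.0279 0.147 ] scene [346.1 280.5]
griptop [ 0.5209 -0.2169  0.126 ] top [398.1 236. ] meas [397.2 236. ] meas xy [ 0.5208 -0.2154  0.126 ] scene [376.4 185.2]
pivot [0.4826 0.023  0.12  ] top [257.8 257.6] meas [257.8 257.8] meas xy [0.4823 0.0231 0.12  ] scene [313.4 284.7]
jar [0.473  0.0833 0.095 ] top [225.9 263.1] meas [228.6 263.7] meas xy [0.4721 0.0785 0.095 ] scene [294.1 328.8]
open knob [0.4751 0.0704 0.134 ] top [228.7 261.7] meas None meas xy None scene [297.  301.7]
knob scene px 342.4 286.4
grip scene px 376.8 186.8
```

```bash
cat >> h.py <<'E'
from scipy.spatial.transform import Rotation as Ro
def to(*Ps):
    s=telemetry.observe();q=s['orientation'];M=Ro.from_quat(q[[1,2,3,0]]).as_matrix()
    print('t',s['time'],'pos',s['tool_pos'].round(4),'w',round(s['width'],4),'F',s['wrist_force'].round(1),'ff',round(float(s['finger_force']),1),'ty ang',np.degrees(np.arctan2(M[1,1],M[0,1])).round(1),'tilt',np.degrees(np.arccos(-M[2,2])).round(2))
    for P in Ps: print(P,'->',(M.T@(np.array(P)-s['tool_pos'])*100).round(2))
E
python3 - <<'E'
from h import *
s=snap('scene')
print(proj(s,[[.4349,.0279,.147],[.5208,-.2154,.126],[.4823,.0231,.12]]))
to((.4345,.028,.24))
E
```

```text
[[341.24282507 286.4155744 ]
 [375.96880011 185.65280166]
 [313.60700238 284.79138051]]
t 0.35 pos [0.1323 0.5079 0.242 ] w 0.0855 F [ 0.1  0.  -0.3] ff 0.0 ty ang 75.4 tilt 0.03
(0.4345, 0.028, 0.24) -> [-41.34 -38.83   0.22]
```

{"op": "jog_arm", "data": {
  "deltas": [
    [0,-4.1,-3.9,0,0,0,0],
    [0,-8.3,-7.8,0,0,0,0],
    [0,-12.4,-11.6,0,0,0,0],
    [0,-16.5,-15.5,0,0,0,0],
    [0,-20.7,-19.4,0,0,0,0],
    [0,-24.8,-23.3,0,0,0,0],
    [0,-28.9,-27.2,0,0,0,0],
    [0,-33.1,-31.1,0,0,0,0],
    [0,-37.2,-34.9,0,0,0,0],
    [0,-41.3,-38.8,0,0,0,0]
  ]
}}

```text
time: 1.6
tool_pos: [0.435, 0.0267, 0.2426]
orientation: [0.001, 0.127, 0.992, 0.0]
wrist_force: [1.1, 0.1, 0.1]
width: 0.0857
finger_force: 0.0
```

Run:
```python
from h import *
snap('top','t2.png')
to((.4345,.028,.128))
```

```text
t 1.65 pos [0.4383 0.0209 0.2417] w 0.0852 F [ 3.4 -4.1 -0.3] ff 0.0 ty ang 75.0 tilt 0.4
(0.4345, 0.028, 0.128) -> [ 0.61  0.64 11.36]
```

View pics/t2.png

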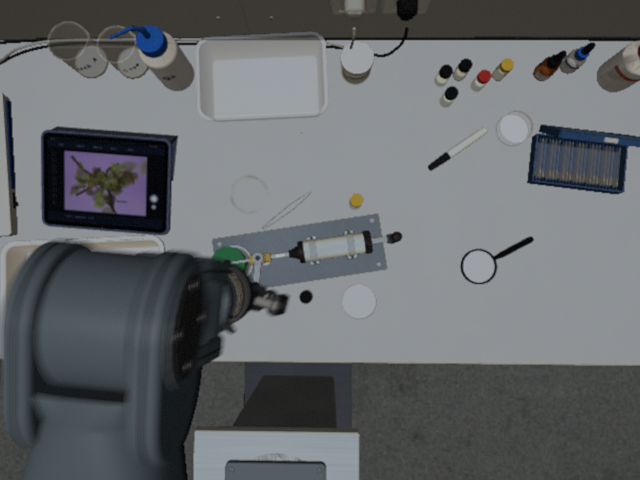

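The arm comes in from the left and its gripper is near (265,300), over the knob. It was still settling when the picture was taken, so I'll hold it briefly.

{"op": "jog_arm", "data": {
  "deltas": [
    [0,0,0,0,0,0,0],
    [0,0,0,4,0,0,0],
    [0,0,0,4,0,0,0],
    [0,0,0,4,0,0,0]
  ]
}}

```text
time: 2.15
tool_pos: [0.4341, 0.0294, 0.2035]
orientation: [0.001, 0.126, 0.992, 0.0]
wrist_force: [-0.2, 0.6, 0.2]
width: 0.0859
finger_force: 0.0
```

Run:
```python
from h import *
s=snap('scene');k=proj(s,[.435,.028,.14])[0]
a=cv2.resize(s['color'][180:380,220:460],(720,600),interpolation=cv2.INTER_CUBIC)
cv2.imwrite('pics/s3.png',a[...,::-1])
to((.435,.028,.128)); print(proj(s,[telemetry.observe()['tool_pos']]))
```

```text
t 2.2 pos [0.4348 0.0292 0.2042] w 0.0852 F [-0.5 -0.6 -0.2] ff 0.0 ty ang 75.5 tilt 0.16
(0.435, 0.028, 0.128) -> [-0.03 -0.11  7.62]
[[340.6592909  254.08405151]]
```

View pics/s3.png

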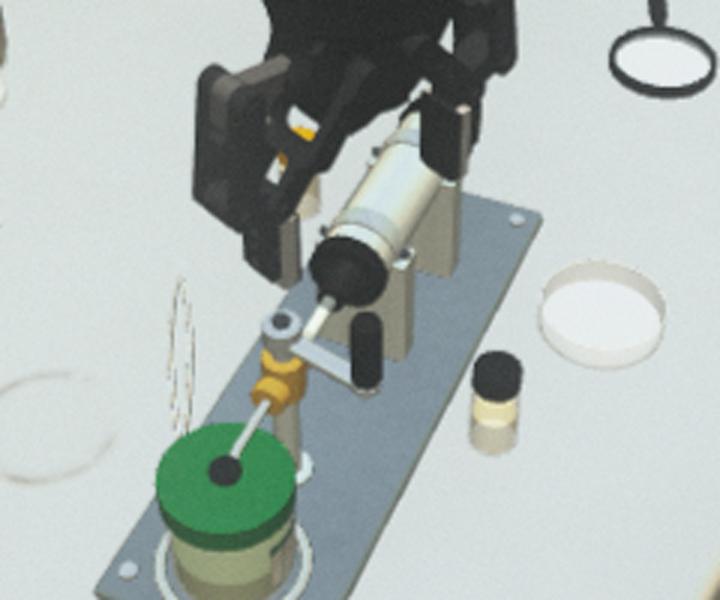

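The fingers straddle the knob, which is at crop (367,350). Next I descend and close.

{"op": "jog_arm", "data": {
  "deltas": [
    [0,0,-0.1,2.5,0,0,0],
    [0,0,-0.1,5,0,0,0],
    [0,0,-0.1,6.8,0,0,0],
    [0,0,-0.1,7.6,0,0,0],
    [0.5,0,-0.1,7.6,0,0,0],
    [1,0,-0.1,7.6,0,0,0],
    [1,0,-0.1,7.6,0,0,0],
    [1,0,-0.1,7.6,0,0,0],
    [1,0,-0.1,7.6,0,0,0]
  ]
}}

```text
time: 3.32
tool_pos: [0.4344, 0.0275, 0.127]
orientation: [0.001, 0.127, 0.992, 0.0]
wrist_force: [-0.7, -0.1, 3.5]
width: 0.0125
finger_force: 58.4
```

Run:
```python
from h import *
a0=np.arctan2(.028-.023,.4345-.4825);a1=np.radians(99.06)
to(*[(round(.4825+.048*np.cos(a),4),round(.023+.048*np.sin(a),4),.128) for a in np.linspace(a0,a1,9)[1:]]);print(np.degrees([a0,a1]))
```

```text
t 3.325 pos [0.4344 0.0275 0.127 ] w 0.0125 F [-0.7 -0.1  3.5] ff 58.4 ty ang 75.4 tilt 0.07
(np.float64(0.4362), np.float64(0.0357), 0.128) -> [ 0.03  0.84 -0.1 ]
(np.float64(0.4389), np.float64(0.0431), 0.128) -> [-0.04  1.62 -0.1 ]
(np.float64(0.4427), np.float64(0.0499), 0.128) -> [-0.24  2.38 -0.09]
(np.float64(0.4476), np.float64(0.056), 0.128) -> [-0.56  3.09 -0.09]
(np.float64(0.4535), np.float64(0.0612), 0.128) -> [-1.    3.74 -0.09]
(np.float64(0.4601), np.float64(0.0655), 0.128) -> [-1.53  4.32 -0.09]
(np.float64(0.4673), np.float64(0.0685), 0.128) -> [-2.15  4.8  -0.09]
(np.float64(0.4749), np.float64(0.0704), 0.128) -> [-2.84  5.17 -0.09]
[174.05313695  99.06      ]
```

{"op": "jog_arm", "data": {
  "deltas": [
    [1,0.03,0.8,0,0,0,0],
    [1,-0.04,1.6,0,0,0,0],
    [1,-0.24,2.4,0,0,0,0],
    [1,-0.56,3.1,0,0,0,0],
    [1,-1.0,3.74,0,0,0,0],
    [1,-1.53,4.32,0,0,0,0],
    [1,-2.15,4.8,0,0,0,0],
    [1,-2.84,5.17,0,0,0,0],
    [1,-2.84,5.17,0,0,0,0],
    [1,-2.84,5.17,0,0,0,0]
  ]
}}

```text
time: 4.58
tool_pos: [0.4734, 0.0698, 0.1266]
orientation: [-0.001, 0.128, 0.992, -0.001]
wrist_force: [-4.0, -2.4, 5.6]
width: 0.0124
finger_force: 59.6
```

Run:
```python
from h import *
to((.4749,.0704,.128));p=telemetry.observe()['tool_pos']
print(np.degrees(np.arctan2(p[1]-.023,p[0]-.4825)),np.hypot(p[1]-.023,p[0]-.4825))
```

```text
t 4.575 pos [0.4734 0.0698 0.1266] w 0.0124 F [-4.  -2.4  5.6] ff 59.6 ty ang 75.3 tilt 0.17
(0.4749, 0.0704, 0.128) -> [-0.13  0.09 -0.14]
101.01807697726774 0.04770881382278886
```

{"op": "jog_arm", "data": {
  "deltas": [
    [1,-0.2,0.05,0,0,0,0],
    [1,-0.2,0.05,0,0,0,0],
    [1,-0.2,0.05,0,0,0,0]
  ]
}}

```text
time: 4.95
tool_pos: [0.4738, 0.0699, 0.1265]
orientation: [-0.003, 0.128, 0.992, -0.001]
wrist_force: [-8.1, -2.1, 7.9]
width: 0.0127
finger_force: 59.9
```

Run:
```python
from h import *
to();p=telemetry.observe()['tool_pos']
print(np.degrees(np.arctan2(p[1]-.023,p[0]-.4825)),np.hypot(p[1]-.023,p[0]-.4825))
```

```text
t 4.95 pos [0.4738 0.0699 0.1265] w 0.0127 F [-8.1 -2.1  7.9] ff 59.9 ty ang 75.3 tilt 0.34
100.5353149906705 0.04774571844842289
```

Run:
```python
from h import *
s=snap('scene')
a=cv2.resize(s['color'][210:370,220:420],(750,600),interpolation=cv2.INTER_CUBIC)
cv2.imwrite('pics/s4.png',a[...,::-1]);to()
```

```text
t 5.0 pos [0.4737 0.07   0.1265] w 0.0125 F [-8.6 -2.8  7.2] ff 59.9 ty ang 75.3 tilt 0.34
```

View pics/s4.png

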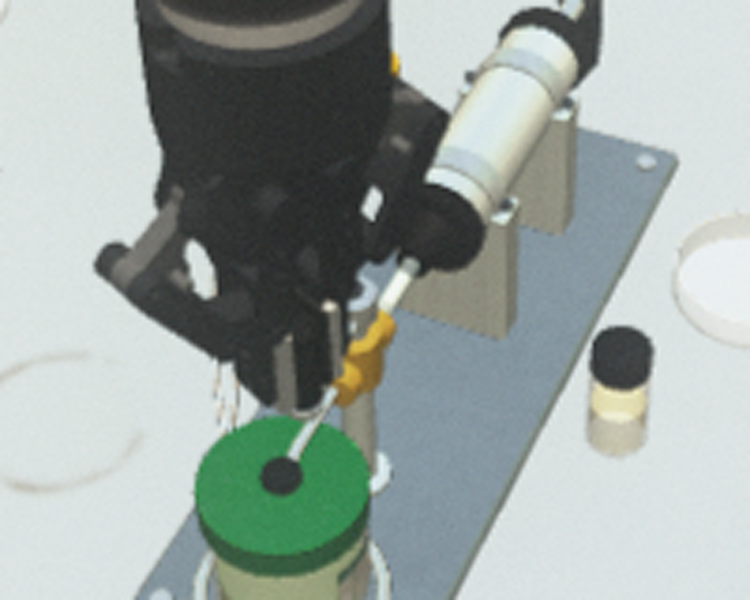

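The fingers hold the knob just left of the sample tube, at about (310,390) in the crop. The lever is nearly in line, about 1.5° short. The knob's friction in the pads explains the drag, so I'll turn the hand along with it.

{"op": "jog_arm", "data": {
  "deltas": [
    [1,0,0,0,0,0,8],
    [1,0,0,0,0,0,14],
    [1,0,0,0,0,0,14],
    [1,0,0,0,0,0,14]
  ]
}}

```text
time: 5.5
tool_pos: [0.4793, 0.0697, 0.1268]
orientation: [0.003, 0.247, 0.969, -0.0]
wrist_force: [5.6, -2.8, -2.4]
width: 0.0126
finger_force: 59.1
```

Run:
```python
from h import *
to();p=telemetry.observe()['tool_pos']
print(np.degrees(np.arctan2(p[1]-.023,p[0]-.4825)),np.hypot(p[1]-.023,p[0]-.4825))
```

```text
t 5.5 pos [0.4793 0.0697 0.1268] w 0.0126 F [ 5.6 -2.8 -2.4] ff 59.1 ty ang 61.4 tilt 0.36
93.87547464371478 0.046808829722885394
```

{"op": "jog_arm", "data": {
  "deltas": [
    [1,0.2,-0.05,0,0,0,-3],
    [1,0.2,-0.05,0,0,0,-6],
    [1,0.2,-0.05,0,0,0,-6],
    [1,0.2,-0.05,0,0,0,-6]
  ]
}}

```text
time: 6.0
tool_pos: [0.4756, 0.0696, 0.1266]
orientation: [0.001, 0.197, 0.98, -0.001]
wrist_force: [0.9, -5.0, 0.8]
width: 0.0127
finger_force: 59.3
```

Run:
```python
from h import *
to();p=telemetry.observe()['tool_pos']
print(np.degrees(np.arctan2(p[1]-.023,p[0]-.4825)),np.hypot(p[1]-.023,p[0]-.4825))
```

```text
t 6.0 pos [0.4756 0.0696 0.1266] w 0.0127 F [ 0.9 -5.   0.8] ff 59.3 ty ang 67.3 tilt 0.23
98.4571133149305 0.04706465933690752
```

Lever is within 1° of open. I'll release partway, then rise.

{"op": "jog_arm", "data": {
  "deltas": [
    [0.75,0,0,0,0,0,0],
    [0.7,0,0,0,0,0,0],
    [0.7,0,0,-0.5,0,0,0],
    [0.7,0,0,-3,0,0,0],
    [0.5,0,0,-6,0,0,0],
    [0.3,0,0,-9,0,0,0],
    [0.3,0,0,-9,0,0,0]
  ]
}}

```text
time: 6.88
tool_pos: [0.4763, 0.0712, 0.2196]
orientation: [0.003, 0.196, 0.981, 0.001]
wrist_force: [-0.2, 0.1, -0.1]
width: 0.06
finger_force: 0.0
```

Run:
```python
from h import *
to((.5208,-.2155,.216),(.5208,-.2155,.104))
```

```text
t 6.875 pos [0.4763 0.0712 0.2196] w 0.06 F [-0.2  0.1 -0.1] ff 0.0 ty ang 67.4 tilt 0.36
(0.5208, -0.2155, 0.216) -> [-15.12 -24.76   0.37]
(0.5208, -0.2155, 0.104) -> [-15.06 -24.79  11.57]
```

{"op": "jog_arm", "data": {
  "deltas": [
    [0.3,-1.5,-2.5,0,0,0,6],
    [0.3,-3.8,-6.2,0,0,0,15],
    [0.3,-6.3,-10.3,0,0,0,24],
    [0.3,-8.8,-14.4,0,0,0,33],
    [0.3,-11.3,-18.6,0,0,0,42],
    [0.3,-13.5,-22.2,0,0,0,50],
    [0.3,-15.1,-24.8,0,0,0,58],
    [0.3,-15.1,-24.8,0.3,0,0,58],
    [0.3,-15.1,-24.8,0.3,0,0,58]
  ]
}}

```text
time: 8.0
tool_pos: [0.518, -0.2152, 0.2119]
orientation: [-0.002, 0.646, 0.763, 0.0]
wrist_force: [0.2, 0.8, -0.0]
width: 0.0598
finger_force: 0.0
```

Run:
```python
from h import *
s=snap('scene')
a=cv2.resize(s['color'][140:380,220:460],(600,600),interpolation=cv2.INTER_CUBIC)
cv2.imwrite('pics/s5.png',a[...,::-1])
for d in(0.0,-.05,.09):
    a=np.radians(99.06)-d;print(d,(proj(s,[.4825+.048*np.cos(a),.023+.048*np.sin(a),.147])[0]-[220,140])*2.5)
to((.5208,-.216,.103))
```

```text
0.0 [191.3670833  386.65081271]
-0.05 [195.65891232 387.94129688]
0.09 [183.94149566 383.93799561]
t 8.05 pos [ 0.5181 -0.2149  0.2124] w 0.0601 F [0.  0.6 0.3] ff 0.0 ty ang 9.5 tilt 0.12
(0.5208, -0.216, 0.103) -> [-0.17  0.26 10.94]
```

View pics/s5.png

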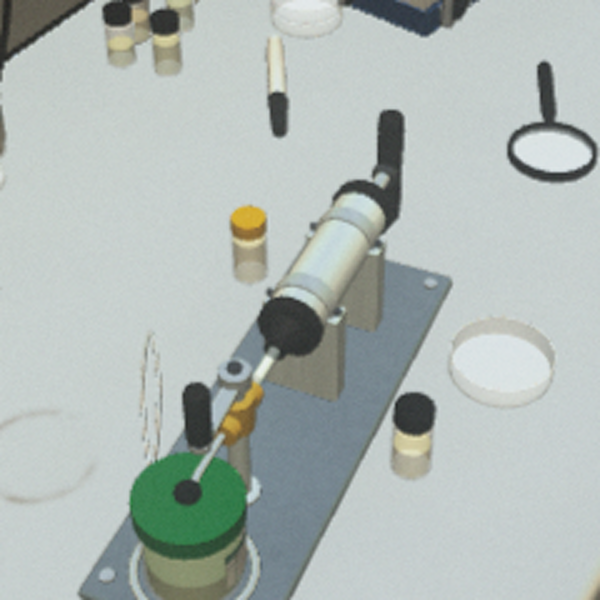

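The vials and dish are untouched, and the knob at (197,388) in the crop lies close to the in-line prediction (191,387). I'll measure it in the top view and fetch the grip position as well.

Run:
```python
from h import *
t=snap('top');s=snap('scene')
a=cv2.resize(np.vstack([t['color'][230:300,200:300],s['color'][280:350,250:350]]),(420,588),interpolation=cv2.INTER_CUBIC)
cv2.imwrite('pics/m6.png',a[...,::-1])
p=[(.4825+.048*np.cos(a),.023+.048*np.sin(a),.147) for a in np.radians(99.06)+np.array([0,.1])]
print((proj(t,p)-[200,230])*4.2,(proj(s,p)-[250,280])*4.2+[0,294])
```

```text
[[113.80876253 133.00407432]
 [116.07174555 144.87313728]] [[195.49669994 355.57336535]
 [210.09188873 359.64032814]]
```

View pics/m6.png

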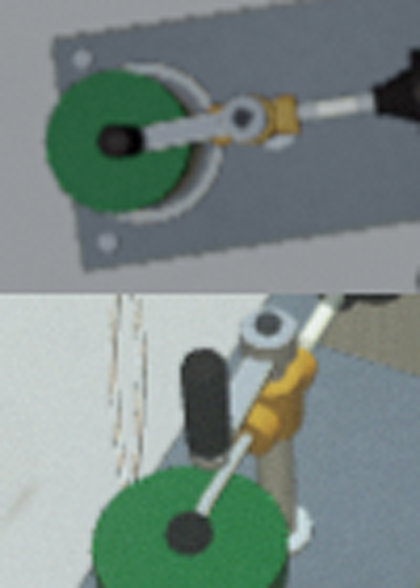

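Both views put the knob about 0.05 rad short of in line, because it slid along the pads. The hand's yaw now closes across the lever, so re-pinching at the exact in-line point will centre it.

Run:
```python
from h import *
to((.4749,.0704,.2124))
```

```text
t 8.15 pos [ 0.5185 -0.2149  0.2131] w 0.0596 F [ 0.2 -0.4  0.1] ff 0.0 ty ang 9.5 tilt 0.04
(0.4749, 0.0704, 0.2124) -> [28.85  0.42  0.09]
```

{"op": "jog_arm", "data": {
  "deltas": [
    [0.3,3,0.04,0,0,0,0],
    [0.3,8,0.1,0,0,0,0],
    [0.3,13.5,0.2,0,0,0,0],
    [0.3,19,0.3,0,0,0,0],
    [0.3,24,0.4,0,0,0,0],
    [0.3,27.5,0.4,0,0,0,0],
    [0.3,28.8,0.4,0,0,0,0],
    [0.3,28.8,0.4,0,0,0,0],
    [0.3,28.8,0.4,0,0,0,0]
  ]
}}

```text
time: 9.28
tool_pos: [0.4757, 0.0679, 0.2133]
orientation: [0.0, 0.647, 0.762, -0.0]
wrist_force: [0.2, 0.2, -0.2]
width: 0.0599
finger_force: 0.0
```

Run:
```python
from h import *
to((.4749,.0704,.128))
```

```text
t 9.275 pos [0.4757 0.0679 0.2133] w 0.0599 F [ 0.2  0.2 -0.2] ff 0.0 ty ang 9.4 tilt 0.04
(0.4749, 0.0704, 0.128) -> [ 0.27 -0.04  8.53]
```

{"op": "jog_arm", "data": {
  "deltas": [
    [0.3,0.25,-0.05,2.5,0,0,0],
    [0.3,0.25,-0.05,5.5,0,0,0],
    [0.3,0.25,-0.05,8,0,0,0],
    [0.3,0.25,-0.05,8.5,0,0,0],
    [0.6,0.25,-0.05,8.5,0,0,0],
    [0.9,0.25,-0.05,8.5,0,0,0],
    [1,0.25,-0.05,8.5,0,0,0],
    [1,0.25,-0.05,8.5,0,0,0],
    [1,0.25,-0.05,8.5,0,0,0]
  ]
}}

```text
time: 10.4
tool_pos: [0.475, 0.071, 0.1298]
orientation: [0.001, 0.647, 0.763, 0.0]
wrist_force: [-3.4, -0.1, 5.9]
width: 0.0124
finger_force: 58.5
```

Run:
```python
from h import *
to();p=telemetry.observe()['tool_pos']
print(np.degrees(np.arctan2(p[1]-.023,p[0]-.4825)),np.hypot(p[1]-.023,p[0]-.4825))
```

```text
t 10.4 pos [0.475  0.071  0.1298] w 0.0124 F [-3.4 -0.1  5.9] ff 58.5 ty ang 9.4 tilt 0.1
98.8361914526352 0.04860325744038637
```

Centred at 98.8° against a target of 99.06°. I'll release, rise, and go back over the grip.

{"op": "jog_arm", "data": {
  "deltas": [
    [0.8,0,0,0,0,0,0],
    [0.5,0,0,0,0,0,0],
    [0.3,0,0,0,0,0,0],
    [0.3,0,0,-2,0,0,0],
    [0.3,0,0,-5,0,0,0],
    [0.3,0,0,-7.5,0,0,0],
    [0.3,0,0,-8.5,0,0,0]
  ]
}}

```text
time: 11.28
tool_pos: [0.4755, 0.0711, 0.2149]
orientation: [0.001, 0.647, 0.763, 0.001]
wrist_force: [0.5, 0.3, -0.4]
width: 0.06
finger_force: 0.0
```

{"op": "jog_arm", "data": {
  "deltas": [
    [0.3,-3,-0.02,0,0,0,0],
    [0.3,-8,-0.06,0,0,0,0],
    [0.3,-13.5,-0.1,0,0,0,0],
    [0.3,-19,-0.15,0,0,0,0],
    [0.3,-24,-0.2,0,0,0,0],
    [0.3,-27.7,-0.2,0,0,0,0],
    [0.3,-29,-0.2,0,0,0,0],
    [0.3,-29,-0.2,0,0,0,0],
    [0.3,-29,-0.2,0,0,0,0]
  ]
}}

```text
time: 12.4
tool_pos: [0.5199, -0.214, 0.2132]
orientation: [-0.001, 0.646, 0.763, 0.0]
wrist_force: [-0.3, 0.3, 0.1]
width: 0.0598
finger_force: 0.0
```

Run:
```python
from h import *
t=snap('top');s=snap('scene')
a=cv2.resize(np.vstack([t['color'][230:300,200:300],s['color'][280:350,250:350]]),(420,588),interpolation=cv2.INTER_CUBIC)
cv2.imwrite('pics/m7.png',a[...,::-1])
to((.5208,-.216,.104))
```

```text
t 12.5 pos [ 0.5201 -0.214   0.2135] w 0.0599 F [-0.4 -0.4 -0.1] ff 0.0 ty ang 9.5 tilt 0.02
(0.5208, -0.216, 0.104) -> [-0.22  0.04 10.95]
```

View pics/m7.png

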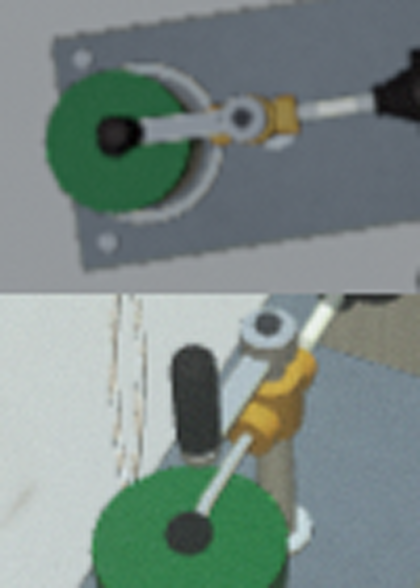

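The knob top is now at (114,134) in the upper crop and (194,355) in the lower one, which matches the in-line predictions (114,133) and (195,356). Next is the grip.

{"op": "jog_arm", "data": {
  "deltas": [
    [0.3,-0.2,0,3,0,0,0],
    [0.3,-0.2,0,6,0,0,0],
    [0.3,-0.2,0,9,0,0,0],
    [0.3,-0.2,0,10.9,0,0,0],
    [0.3,-0.2,0,10.9,0,0,0],
    [0.7,-0.2,0,10.9,0,0,0],
    [1,-0.2,0,10.9,0,0,0],
    [1,-0.2,0,10.9,0,0,0],
    [1,-0.2,0,10.9,0,0,0]
  ]
}}

```text
time: 13.62
tool_pos: [0.5203, -0.2181, 0.1063]
orientation: [0.001, 0.647, 0.763, -0.001]
wrist_force: [-3.6, 0.1, 5.7]
width: 0.0157
finger_force: 58.7
```

Run:
```python
from h import *
to();p=telemetry.observe()['tool_pos'];d=np.array([np.sin(np.radians(9.06)),-np.cos(np.radians(9.06))])
q=p[:2]+.05*d;to((*q,p[2]))
s=snap('scene');t=snap('top')
np.save('g0.npy',p)
a=cv2.resize(s['color'][150:270,300:460],(800,600),interpolation=cv2.INTER_CUBIC)
cv2.imwrite('pics/s8.png',a[...,::-1])
```

```text
t 13.625 pos [ 0.5203 -0.2181  0.1063] w 0.0157 F [-3.6  0.1  5.7] ff 58.7 ty ang 9.4 tilt 0.12
t 13.625 pos [ 0.5203 -0.2181  0.1063] w 0.0157 F [-3.6  0.1  5.7] ff 58.7 ty ang 9.4 tilt 0.12
(np.float64(0.5281427856889809), np.float64(-0.2675001171567752), np.float64(0.10625694005292957)) -> [-5.   -0.03  0.01]
```

{"op": "jog_arm", "data": {
  "deltas": [
    [1,-0.4,0,0,0,0,0],
    [1,-1.0,0,0,0,0,0],
    [1,-1.6,0,0,0,0,0],
    [1,-2.2,0,0,0,0,0],
    [1,-2.8,0,0,0,0,0],
    [1,-3.4,0,0,0,0,0],
    [1,-4.0,0,0,0,0,0],
    [1,-4.5,0,0,0,0,0],
    [1,-4.8,0,0,0,0,0],
    [1,-4.8,0,0,0,0,0]
  ]
}}

```text
time: 14.98
tool_pos: [0.5272, -0.2617, 0.1062]
orientation: [-0.002, 0.646, 0.763, 0.002]
wrist_force: [-5.8, 9.3, 10.2]
width: 0.0161
finger_force: 59.3
```

{"op": "jog_arm", "data": {
  "deltas": [
    [1,0,0,0,0,0,0]
  ]
}}

```text
time: 15.1
tool_pos: [0.5273, -0.2617, 0.1062]
orientation: [-0.002, 0.646, 0.763, 0.002]
wrist_force: [-6.0, 7.9, 9.9]
width: 0.0158
finger_force: 59.3
```

Run:
```python
from h import *
to();p=telemetry.observe()['tool_pos'];p0=np.load('g0.npy');d=np.array([np.sin(np.radians(9.06)),-np.cos(np.radians(9.06)),0])
print('travel',(p-p0)@d,p-p0)
s=snap('scene');t=snap('top')
a=cv2.resize(np.hstack([t['color'][205:275,340:440],s['color'][160:230,340:440]]),(800,280),interpolation=cv2.INTER_CUBIC)
cv2.imwrite('pics/m9.png',a[...,::-1])
c=np.array([.49304,-.04215]);cap=c+d[:2]*.135
P=[(*(cap+d[:2]*k),.082) for k in(0,.01,.05,.083)]
print((proj(t,P)-[340,205])*4,(proj(s,P)-[340,160])*4+[400,0])
```

```text
t 15.1 pos [ 0.5273 -0.2617  0.1062] w 0.0158 F [-6.   7.9  9.9] ff 59.3 ty ang 9.5 tilt 0.33
travel 0.044117527081948396 [ 6.98761165e-03 -4.35606607e-02 -6.65750078e-05]
[[125.54141909 144.63931077]
 [147.58045476 141.26568539]
 [235.78032877 127.7644897 ]
 [308.5979426  116.61793348]] [[505.69503426 242.53639467]
 [514.42454131 228.60002193]
 [548.07778536 174.87371756]
 [574.40774101 132.83880379]]
```

View pics/m9.png

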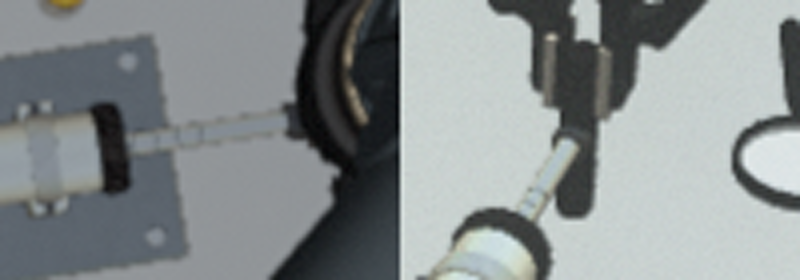

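Travel is about 44 mm by both the TCP and the picture. The collar is at (287,120) and the cap face at about (128,145), with only fine rings visible between them. I'll pull the rest.

{"op": "jog_arm", "data": {
  "deltas": [
    [1,-0.2,0,0,0,0,0],
    [1,-0.4,0,0,0,0,0],
    [1,-0.6,0,0,0,0,0],
    [1,-0.65,0,0,0,0,0],
    [1,-0.65,0,0,0,0,0],
    [1,-0.65,0,0,0,0,0]
  ]
}}

```text
time: 15.95
tool_pos: [0.5281, -0.2673, 0.1062]
orientation: [-0.003, 0.646, 0.763, 0.002]
wrist_force: [-6.7, 10.0, 9.5]
width: 0.016
finger_force: 59.3
```

Run:
```python
from h import *
to();p=telemetry.observe()['tool_pos'];p0=np.load('g0.npy');d=np.array([np.sin(np.radians(9.06)),-np.cos(np.radians(9.06)),0])
print('travel',(p-p0)@d,p-p0)
s=snap('scene');t=snap('top')
a=cv2.resize(np.hstack([t['color'][205:275,355:405],s['color'][175:245,350:400]]),(800,560),interpolation=cv2.INTER_CUBIC)
cv2.imwrite('pics/m10.png',a[...,::-1])
```

```text
t 15.95 pos [ 0.5281 -0.2673  0.1062] w 0.016 F [-6.7 10.   9.5] ff 59.3 ty ang 9.5 tilt 0.41
travel 0.04985200139588034 [ 7.87858416e-03 -4.92255095e-02 -6.61045802e-05]
```

View pics/m10.png

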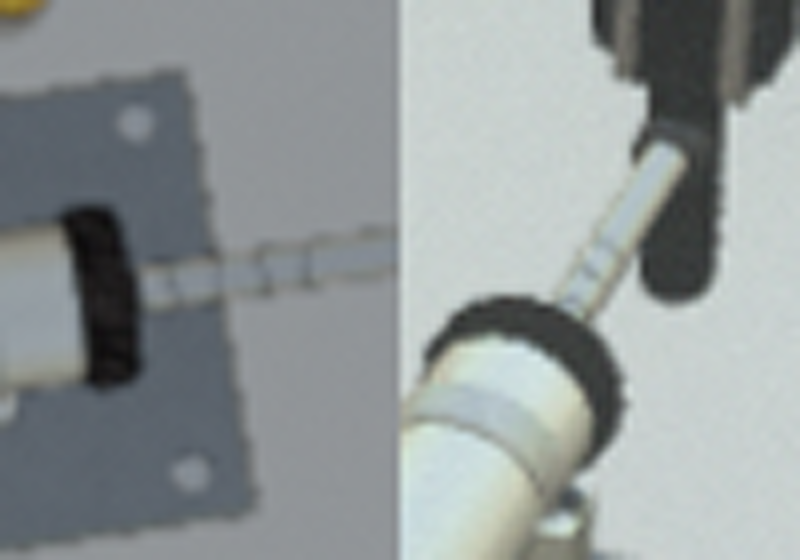

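The fine rings are at x ≈ 180, 220, 262 and 307 in the top crop, about 10 mm apart. I'll take an intensity profile along the rod to pin the stroke.

Run:
```python
from h import *
from scipy.ndimage import map_coordinates
d=np.array([np.sin(np.radians(9.06)),-np.cos(np.radians(9.06))]);cap=np.array([.49304,-.04215])+d*.135
k=np.arange(-.004,.062,.001)
t=np.mean([cv2.cvtColor(snap('top')['color'],6).astype(float) for _ in range(8)],0);c=snap('top')
P=np.array([(*(cap+d*x),.087) for x in k]);q=proj(c,P)
g=np.mean([map_coordinates(t,[q[:,1]+o,q[:,0]],order=1) for o in(-.7,0,.7)],0)
print([(int(round(a*1000)),int(b)) for a,b in zip(k,g)]);to()
```

```text
[(-4, 27), (-3, 27), (-2, 30), (-1, 38), (0, 68), (1, 97), (2, 123), (3, 137), (4, 141), (5, 139), (6, 135), (7, 129), (8, 124), (9, 129), (10, 134), (11, 138), (12, 141), (13, 141), (14, 141), (15, 140), (16, 137), (17, 134), (18, 130), (19, 130), (20, 136), (21, 140), (22, 140), (23, 140), (24, 140), (25, 139), (26, 137), (27, 132), (28, 128), (29, 128), (30, 131), (31, 138), (32, 140), (33, 140), (34, 140), (35, 140), (36, 135), (37, 131), (38, 127), (39, 128), (40, 136), (41, 140), (42, 140), (43, 140), (44, 140), (45, 140), (46, 140), (47, 140), (48, 140), (49, 140), (50, 140), (51, 140), (52, 140), (53, 140), (54, 140), (55, 140), (56, 140), (57, 140), (58, 140), (59, 140), (60, 140), (61, 140)]
t 16.5 pos [ 0.5281 -0.2674  0.1062] w 0.0159 F [-6.6  9.8  9.9] ff 59.3 ty ang 9.5 tilt 0.41
```

Run:
```python
from h import *
from scipy.ndimage import map_coordinates
d=np.array([np.sin(np.radians(9.06)),-np.cos(np.radians(9.06))]);cap=np.array([.49304,-.04215])+d*.135
c=snap('top');t0=cv2.imread('pics/t0.png',0).astype(float)
t1=np.mean([cv2.cvtColor(snap('top')['color'],7-0 if False else cv2.COLOR_RGB2GRAY).astype(float) for _ in range(6)],0)
def prof(t,ks):
    q=proj(c,[(*(cap+d*x),.087) for x in ks])
    return np.mean([map_coordinates(t,[q[:,1]+o,q[:,0]],order=1) for o in(-.7,0,.7)],0).round().astype(int)
print('rest cap',prof(t0,np.arange(-.004,.006,.001)),'\ncollar',prof(t0,np.arange(.02,.04,.001)))
print('now cap',prof(t1,np.arange(-.004,.006,.001)),'\ncollar',prof(t1,np.arange(.07,.09,.001)))
```

```text
rest cap [ 23  24  41  61  87 107 118 122 123 122] 
collar [122 121 121 122 122 117 110  91  72  56  46  41  34  25  23  22  18  15
  16  21]
now cap [ 28  27  31  39  67  94 121 135 138 136] 
collar [138 138 138 139 139 135 126 104  74  62  54  50  44  28  17  12  11  13
  13  13]
```

The collar has moved 49.8 mm since rest. The dark edge at the cap now reaches 1.1 mm further out, which is the broad ring showing past the rim. The TCP travel of 49.9 mm and the ring spacing agree with that. Handing in.

Run:
```python
from h import *
to();print(workorder.finish_job())
```

```text
t 16.85 pos [ 0.5281 -0.2674  0.1062] w 0.0158 F [-6.  10.2 10.9] ff 59.3 ty ang 9.5 tilt 0.41
the job is handed in; nothing more can be done
None
```

The job is handed in: the stopcock was opened first and is within about 1° of in line by camera, the rod is held at about 50 mm by its T-grip, and I never touched the vials or dish; no verdict came back.

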